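# Load the freezing rack for a test freeze

### The arm

A 6-joint arm with a two-finger parallel gripper is mounted at the origin on the work surface. World frame = base frame: x ahead of the robot, y to its left, z up, the work surface at z = 0. Lengths are in mm, angles in rad, forces in N, time in s.
With the tool pointing down it reaches from about 300 to 775 mm from the base axis. Payload 14.6 kg.
Tool frame: the origin (TCP) lies at the very end of the fingers, on their centre line; the grasp point (between the pads) lies manip.grip_depth behind it (manip.grip_depth is the distance from the TCP to the grasp point, in mm); x points along the fingers, z is the direction in which the jaws open and shut, and the axes are right-handed (so a half turn about x gives the same grasp; the last joint's range is limited). The gripper opens to 94 mm and grips with 3 to 60 N. Pads are 16 mm wide; open, the fingers measure 119 mm over their backs; the gripper's body (75 mm by 177 mm) begins 78 mm behind the grasp point.
Start: joints at [1.086, 0.3, 1.521, -0, 1.321, -0.067], TCP at [223.159, 502.682, 205.446] pointing down, gripper open.
Joint ranges: [-3.03, 3.03], [-0.79, 2.21], [0.23, 2.52], [-1.04, 4.18], [0, 3.07], [-2.55, 2.55]. Speed limits (rad/s): [2.22, 2.22, 2.57, 3.14, 3.14, 3.14].

### API

Orientations are given as [roll, pitch, yaw] about the fixed x, y, z axes, in that order (R = Rz(yaw) Ry(pitch) Rx(roll)).
In Python, from cell import manip gives the robot as it stands.
- The arm moves only by the tool step_arm, never from a script. Its argument "commands" is one flat list of numbers, 7 for each row, row after row: the shift along the tool's x, y, z in m, then the turn, a rotation vector about the tool's x, y, z in degrees, then the finger opening in m, from 0 to 0.094. A call has 1 to 5 rows; each row shifts and turns the commanded pose from where the row before left it, along the tool's axes as they then stand; what a row does not reach is not made up. A row lasts 1/8 s, in which the tool goes at most 62.5 mm and 10.7 degrees, less where a joint would pass 70% of its speed; a pose out of reach is approached as far as the arm can. A call with a gripper value outside its range is refused whole. The fingers move at their own pace and stop on an object; "squeeze" is the grip in N (left out, the last holds). Time passes only in rows, so rows that do not move let the fingers close. It gives the time, the measured TCP pose, the force and the opening at its end, in the units of the state.
- manip.read_state(): the state, without advancing time (a new reading comes with each control period).
- manip.camera(name): name is "scene" or "top"; returns the picture (480x640x3 uint8, red, green, blue); there is no depth.
- manip.camera_model(name): a dict with "intrinsics" (3x3 intrinsics, pixels), "k1" (the pictures are not rectified: a ray, as slopes to the right and down, at radius r is drawn at 1 + k1 r^2 times it, then the intrinsics apply), "origin" and "orientation" of the camera in the world. Camera axes: x right, y up, looking along -z (the intrinsics and any distortion apply to the point x, -y, -z); pixel columns grow to the right and rows downward; lengths in mm; the calibration is good to about 2 mm. A picture is of the moment at which its call begins. camera_model takes no time and is no camera call.
- manip.sign_off(): hands the job in, once; it reports no verdict.
Trained networks look in the newest picture that a camera, given by its name, has taken for a name from the list of things; names that differ only in an ending like _2 or _b are one class to them, and where a whole thing is asked for, a point or a joint stands for the part that bears it (a point fixed in the world has none). Each returns a list of dicts, best first, with "score" (0 to 1); they miss things now and then, are a little off and sometimes report something else, mostly with a low value. They report only what shows in the picture. A call takes as long as a camera call.
- manip.find_in(thing, camera): "centre" ([row, column] in pixels, amid what is visible of it).
- manip.outline_of(thing, camera): "pixels" (480x640 bool, what is visible of it) and "centre" ([row, column] in pixels, amid what is visible of it).
The state is a dict: "clock": time; "joints": joint angles; "qd": joint speeds; "effort": joint torques, N m; "eef_pos": TCP position; "eef_rot": TCP orientation; "wrist_force": force on the tool from outside, world axes, zero at the start; "moment": the same for the moment, N m; "finger_gap": finger opening in mm.
Only numpy, scipy, OpenCV 4.12 (cv2) and the standard library are available. Lean on these libraries where they do the work, as an engineer would, in place of code of your own. Each camera call takes 0.05 s, during which the arm holds its last target. There are 200 camera calls.

### The job

Load the wire rack for a test freeze, all in one row along its centre line: the long tray in the very middle, lying straight across the rack; the round tub midway in the gap between the tray and the brass inlet nozzle; and the square tub midway in the gap between the tray and the flat drain strainer. Last of all, when these three are in place, stand the temperature logger on the middle of the tray's lid. Keep everything upright and leave the blue-capped jar, the bowl and the thermometer where they are.

Things in the scene. Friction and masses are not known exactly. Their poses are not given: they have to be found in the camera images.
- rack: Low stainless wire rack over a drip pan, fixed, 190 x 380 mm; the flat top of its wires, on which things stand, is 26 mm above the work surface. Origin: centre of its underside. x runs across the rack (the 190 mm way), y along it (the 380 mm way, its centre line), z up. At one end of the centre line sits the inlet, at the other the strainer; which end is which changes.
- inlet: Brass inlet nozzle fixed upright on one end of the rack, on its centre line 165 mm from the rack's centre: stepped cylinder, 30 mm across at the foot, 58 mm high, with a narrow tip. Origin: centre of its foot, on the rack's wires.
- strainer: Drain strainer fixed on the other end of the rack, on its centre line 165 mm from the rack's centre: flat light metal disc with a ring of small dark holes, 38 mm across, 10 mm high. Origin: centre of its underside, on the rack's wires.
- tray: Long white food tray with a rigid clear lid over five brown pieces, loose, 140 x 54 mm, 34 mm high with a flat top, about 200 g. Origin: centre of its underside; x along the 140 mm length, y across the 54 mm width, z up. Straight across the rack means its x (either way round) along the rack's x.
- round_tub: Round white tub with a white overhanging lid, loose, 54 mm across, 45 mm high, about 110 g. Origin: centre of its underside, z up.
- square_tub: Square white tub with a white overhanging lid, loose, 52 x 52 mm, 45 mm high, about 120 g. Origin: centre of its underside; x and y square to its sides, z up. Its final turn does not matter.
- logger: Temperature logger: small upright steel cylinder with a black cap, loose, 40 mm across, 32 mm high, about 90 g. Origin: centre of its underside, z up.
- jar: Bystander: white jar with a blue cap, 56 mm across, 80 mm high, beyond the rack. Origin: centre of its underside.
- bowl: Bystander: steel bowl, 90 mm across the rim, 40 mm high, beyond the rack. Origin: centre of its underside.
- thermometer: Bystander: flat off-white digital thermometer, 45 x 110 x 22 mm, lying beyond the rack. Origin: centre of its underside; y along its length.

How it is judged (in metres and radians):
On the way, in this order (a step that is already met when the one before it is completed fails the run):
1. the tray, the round tub and the square tub stand in their places on the rack (x of tray in the frame of rack between -0.015 and 0.015 m and y of tray in the frame of rack between -0.015 and 0.015 m and z of tray in the frame of rack between 0.021 and 0.031 m and angle between the x axis of tray and the x axis of rack, either way round below 0.21 rad and angle between each of tray, round_tub, square_tub's own z axis and vertical below 0.08 rad and x of round_tub in the frame of rack between -0.015 and 0.015 m and z of round_tub in the frame of rack between 0.021 and 0.031 m and horizontal distance between round_tub and inlet below 0.092 m and horizontal distance between each of round_tub, square_tub and tray below 0.108 m and x of square_tub in the frame of rack between -0.015 and 0.015 m and z of square_tub in the frame of rack between 0.021 and 0.031 m and horizontal distance between square_tub and strainer below 0.092 m), for 0.2 s.
2. after that, the logger stands on the middle of the tray's lid (horizontal distance between logger and tray below 0.013 m and z of logger in the frame of tray between 0.029 and 0.039 m and angle between logger's own z axis and vertical below 0.08 rad), for 0.2 s.
At the end, for the whole second after the job is handed in: All upright, at rest: tray within 15 mm of the rack's centre (along, across), 12 deg of straight across; each tub within 15 mm of the centre line, under 108 mm from the tray and 92 mm from its own end fitting, centre to centre; logger on the tray, within 13 mm of its middle (all of step 1 and all of step 2 and linear speed of each of tray, round_tub, square_tub, logger below 0.02 m/s and angular speed of each of tray, round_tub, square_tub, logger below 0.2 rad/s); the robot touches nothing.
It fails at once if the jar is pushed away or knocked over (distance of jar from where it was at the start of the episode above 0.025 m or angle between jar's own z axis and vertical above 0.35 rad).
It fails at once if the bowl is pushed away or knocked over (distance of bowl from where it was at the start of the episode above 0.025 m or angle between bowl's own z axis and vertical above 0.35 rad).
It fails at once if the thermometer is pushed away or knocked over (distance of thermometer from where it was at the start of the episode above 0.025 m or angle between thermometer's own z axis and vertical above 0.35 rad).
It fails at once if the tray, a tub or the logger is tipped over (angle between any of tray, round_tub, square_tub, logger's own z axis and vertical above 0.7 rad).
It also fails if it takes over 106 s, if anything falls off the work surface, if the arm or the gripper's body presses on something with over 40 N, if the wrist force passes 120 N, or if a joint passes its speed limit or range.

## Working session

There is one attempt and no reset: what is moved stays moved. The work goes in short steps, Python scripts to look and compute and a tool call to move; the robot and the scene stay as the last step left them, time stands still between calls to the robot, and variables do not carry over. Pictures are saved under pics/ and viewed, about 12 in all and at most 16, crops included, and the job is handed in when it is done.

Besides the shell and the picture viewer there is one more tool, called after "Emit:" by a JSON object that holds its "name" and its "arguments". step_arm: Moves the arm, as the interface text tells. Its arguments: {"type":"object","properties":{"commands":{"type":"array"},"squeeze":{"type":"number"}},"required":["commands"]}

```bash
ls; mkdir -p pics; cat > h.py <<'E'
import numpy as np, cv2
from cell import manip
def look(cam,name=None):
    im=manip.camera(cam)
    if name: cv2.imwrite('pics/'+name+'.png',im[:,:,::-1])
    return im
from scipy.spatial.transform import Rotation as Ro
def pose(m):
    o=np.array(m['orientation'],float)
    R=o if o.shape==(3,3) else Ro.from_euler('xyz',o).as_matrix()
    return R,np.array(m['origin'],float)
def pix2w(cam,rc,z):
    m=manip.camera_model(cam);K=np.array(m['intrinsics'],float);R,o=pose(m)
    rc=np.atleast_2d(np.asarray(rc,float))
    s=cv2.undistortPoints(rc[:,None,::-1].copy(),K,np.array([m['k1'],0,0,0,0.]))[:,0]
    d=np.c_[s[:,0],-s[:,1],-np.ones(len(s))]@R.T
    return o+d*((z-o[2])/d[:,2:3])
E
python3 - <<'E'
from h import *
for c in('scene','top'):
    print(c,manip.camera_model(c)); look(c,c+'0')
print(manip.read_state(),manip.grip_depth)
H=dict(rack=26,inlet=84,strainer=36,tray=34,round_tub=45,square_tub=45,logger=32,jar=80,bowl=40,thermometer=22)
for n,h in H.items():
    for r in manip.outline_of(n,'top')[:2]:
        m=r['pixels']
        ct,sz,a=cv2.minAreaRect(np.argwhere(m)[:,::-1].astype(np.float32))
        box=cv2.boxPoints((ct,sz,a))[:,::-1]
        print(n,round(r['score'],2),np.round(r['centre']),m.sum(),np.round(pix2w('top',r['centre'],h)[0]),'box',np.round(pix2w('top',box,h)[:,:2]).tolist())
E
```

```text
pics
scene {'intrinsics': array([[586.31962493,   0.        , 315.13781613],
       [  0.        , 586.31962493, 242.63411098],
       [  0.        ,   0.        ,   1.        ]]), 'k1': -0.07477467293268679, 'origin': array([1276.45743208,   96.33615298,  812.18944862]), 'orientation': array([ 0.73377785, -0.00350968,  1.68404056])}
top {'intrinsics': array([[571.57206236,   0.        , 322.39189893],
       [  0.        , 571.57206236, 245.70035465],
       [  0.        ,   0.        ,   1.        ]]), 'k1': -0.07855251795686574, 'origin': array([ 340.87880428,   -4.90545756, 1377.21467389]), 'orientation': array([ 0.16613429,  0.01090309, -1.58293848])}
{'clock': 0.1, 'joints': array([ 1.08639771e+00,  3.00399438e-01,  1.52149847e+00,  2.28831418e-05,
        1.32071307e+00, -6.66123127e-02]), 'qd': array([ 2.38045226e-03, -2.74020771e-03, -2.46458067e-03,  7.07154036e-05,
        1.51917717e-03, -1.14520697e-03]), 'effort': array([ 1.97984897e-03, -5.32648802e+01, -3.53281760e+01,  7.09758047e-02,
        2.35779444e-02, -5.18632373e-05]), 'eef_pos': array([223.05183005, 502.4883
[... 822 characters left out ...]
 0.69 [309. 460.] 504 [ 410. -311.   45.] box [[434.0, -284.0], [433.0, -346.0], [382.0, -343.0], [383.0, -282.0]]
square_tub 0.79 [238. 463.] 592 [ 578. -328.   45.] box [[596.0, -294.0], [595.0, -357.0], [540.0, -354.0], [540.0, -292.0]]
logger 0.53 [243. 195.] 257 [577. 313.  32.] box [[602.0, 336.0], [602.0, 294.0], [560.0, 293.0], [561.0, 335.0]]
jar 0.84 [168. 246.] 595 [748. 185.  80.] box [[773.0, 227.0], [798.0, 178.0], [731.0, 145.0], [706.0, 194.0]]
bowl 0.67 [166. 416.] 907 [ 759. -223.   40.] box [[759.0, -172.0], [817.0, -231.0], [757.0, -285.0], [700.0, -227.0]]
thermometer 0.88 [171. 316.] 876 [754.  21.  22.] box [[784.0, 72.0], [782.0, -37.0], [731.0, -36.0], [733.0, 72.0]]
```

```bash
python3 - <<'E'
import cv2
i=cv2.imread('pics/top0.png');cv2.imwrite('pics/top0c.png',cv2.resize(i[130:400,140:540],None,fx=2,fy=2,interpolation=cv2.INTER_CUBIC))
E
```

```text
(no output)
```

View pics/top0c.png

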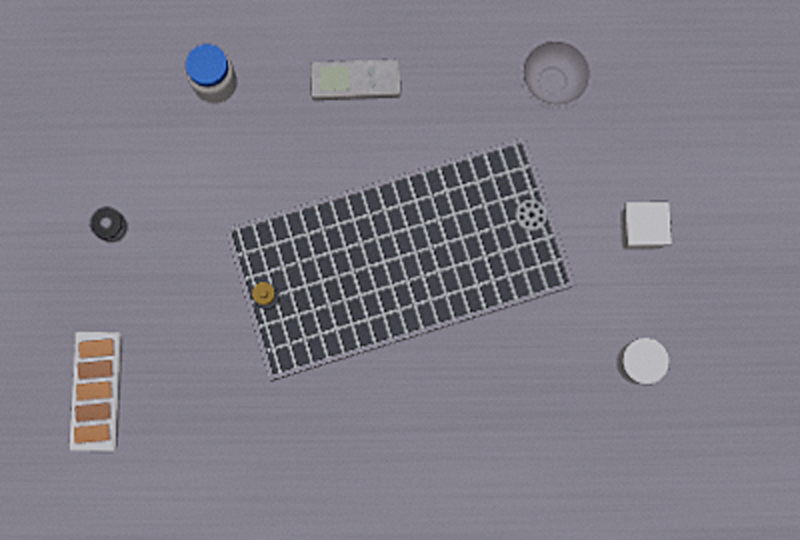

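View pics/scene0.png

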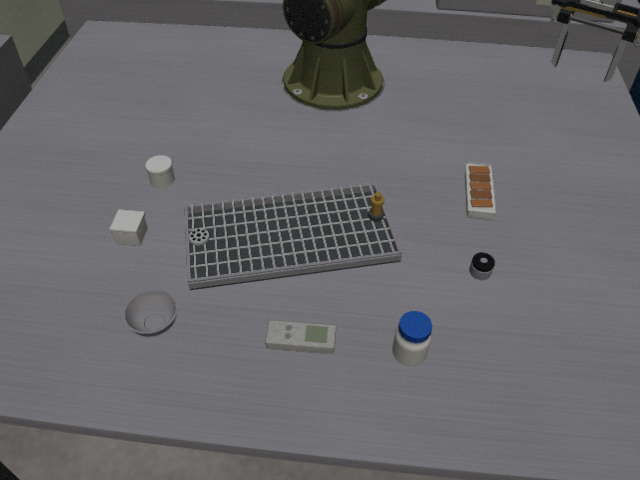

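```bash
cat > fit.py <<'E'
from h import *
from scipy.optimize import minimize
def proj(cam,P):
    m=manip.camera_model(cam);R,o=pose(m)
    p=(P-o)@R; s=p[:,:2]/-p[:,2:3]; s[:,1]*=-1
    s=s*(1+m['k1']*(s**2).sum(1,keepdims=True)); K=np.array(m['intrinsics'])
    return s*[K[0,0],K[1,1]]+K[:2,2]
def body(p,dims,z0):
    if len(dims)==2:
        a=np.linspace(0,2*np.pi,33)[:-1]; xy=np.c_[np.cos(a),np.sin(a)]*dims[0]/2
    else:
        xy=np.array([[1,1],[1,-1],[-1,-1],[-1,1]])*np.array(dims[:2])/2
    c,s=np.cos(p[2]),np.sin(p[2]); xy=xy@np.array([[c,s],[-s,c]])+p[:2]
    return np.vstack([np.c_[xy,np.full(len(xy),z)] for z in(z0,z0+dims[-1])])
def fit(name,dims,z0,guess,cams=('top','scene'),hull=False,near=40):
    masks={}
    for c in cams:
        g=proj(c,np.array([[guess[0],guess[1],z0+dims[-1]/2]]))[0]
        for r in manip.outline_of(name,c):
            if np.hypot(*(np.array(r['centre'])[::-1]-g))<near:
                m=r['pixels'].astype(np.uint8)
                if hull: m=cv2.fillConvexPoly(np.zeros_like(m),cv2.convexHull(np.argwhere(m)[:,::-1].astype(np.int32)),1)
                masks[c]=m;break
        else: print(name,'missing in',c)
    def cost(p):
        t=0
        for c,m in masks.items():
            h=cv2.convexHull(proj(c,body(p,dims,z0)).astype(np.float32))
            q=cv2.fillConvexPoly(np.zeros((480,640),np.uint8),np.round(h*16).astype(np.int32),255,cv2.LINE_AA,4)/255.
            t+=1-np.minimum(q,m).sum()/np.maximum(q,m).sum()
        return t/len(masks)
    g=np.array(guess,float)
    S=np.vstack([g,g+[8,0,0],g+[0,8,0],g+[0,0,.12]])
    r=minimize(cost,g,method='Nelder-Mead',options=dict(initial_simplex=S,xatol=.1,fatol=1e-4))
    print(name,np.round(r.x,3),'1-IoU %.2f'%r.fun,list(masks)); return r.x
D=dict(tray=((140,54,34),0),round_tub=((54,45),0),square_tub=((52,52,45),0),logger=((40,32),0),
 jar=((56,80),0),bowl=((90,40),0),thermometer=((45,110,22),0))
E
python3 - <<'E'
from fit import *
for c in('scene','top'):look(c)
rc=lambda x,y:(130+y/2,140+x/2)
C=pix2w('top',[rc(233,229),rc(521,141),rc(572,284),rc(272,380)],24)[:,:2]
print('corners',C.round().tolist(),C.mean(0),[np.arctan2(*(C[i]-C[j])[::-1]) for i,j in((0,1),(3,2),(0,3),(1,2))])
r=fit('rack',(190,380,26),0,[*C.mean(0),0.29],hull=True)
fit('inlet',(28,58),26,[486,128,0]);fit('strainer',(38,10),26,[584,-183,0])
for n,g in dict(tray=[377,322,0],round_tub=[405,-311,0],square_tub=[570,-325,0],logger=[577,313,0],jar=[740,180,0],bowl=[755,-225,0],thermometer=[754,21,0]).items(): fit(n,*D[n],g)
E
```

```text
corners [[573.0, 166.0], [677.0, -184.0], [501.0, -239.0], [392.0, 119.0]] [535.7298561  -34.83002301] [np.float64(1.85893714808888), np.float64(1.8663912344628864), np.float64(0.25459917314575686), np.float64(0.30179451729401857)]
rack missing in scene
rack [ 5.36935e+02 -3.28660e+01  2.89000e-01] 1-IoU 0.01 ['top']
inlet missing in top
inlet [4.93266e+02 1.24649e+02 6.10000e-02] 1-IoU 0.34 ['scene']
strainer [ 5.85945e+02 -1.91896e+02  1.67000e-01] 1-IoU 0.21 ['top', 'scene']
tray [ 3.81193e+02  3.28564e+02 -8.80000e-02] 1-IoU 0.19 ['top', 'scene']
round_tub [ 4.09214e+02 -3.18933e+02  1.02000e-01] 1-IoU 0.18 ['top', 'scene']
square_tub [ 5.71171e+02 -3.30485e+02  1.70000e-01] 1-IoU 0.17 ['top', 'scene']
logger [ 5.80915e+02  3.19201e+02 -1.80000e-02] 1-IoU 0.20 ['top', 'scene']
jar [ 7.63523e+02  1.92146e+02 -4.09000e-01] 1-IoU 0.19 ['top', 'scene']
bowl [ 7.56082e+02 -2.30668e+02  7.10000e-02] 1-IoU 0.29 ['top', 'scene']
thermometer [7.60917e+02 1.75320e+01 3.70000e-02] 1-IoU 0.13 ['top', 'scene']
```

```bash
cat > go.py <<'E'
# usage: go.py x y z jawyaw rows  -> rows of tool-frame shifts (m) and turns (deg) from the measured pose
import sys; from h import *
x,y,z,yaw=map(float,sys.argv[1:5]); n=int(sys.argv[5])
s=manip.read_state(); R=Ro.from_euler('xyz',s['eef_rot']).as_matrix(); p=np.array(s['eef_pos'])
def ang(R): return np.arctan2(R[1,2],R[0,2])
jy=ang(R); d=(yaw-jy+np.pi/2)%np.pi-np.pi/2      # wanted turn of the jaws about world z
# target: x exactly down, z along jaw yaw
a=jy+d; zt=np.array([np.cos(a),np.sin(a),0]); xt=np.array([0,0,-1.]); T=np.c_[xt,np.cross(zt,xt),zt]
rv=Ro.from_matrix(R.T@T).as_rotvec()/n; Q=Ro.from_matrix(R); D=(np.array([x,y,z])-p)/n
print('t %.2f'%s['clock'],'pos',p.round(1),'jaw %.3f'%jy,'turn %.1fdeg'%np.degrees(d),'j',np.round(s['joints'],2),'gap %.1f'%s['finger_gap'],'F',np.round(s['wrist_force'],1),'row max %.0fmm'%np.linalg.norm(D))
for k in range(n):
    print([float(v) for v in np.r_[np.round(Q.inv().apply(D)/1000,4),np.round(np.degrees(rv),1)]]); Q=Q*Ro.from_rotvec(rv)
E
python3 go.py 381 328 100 1.51 5
```

```text
t 1.70 pos [223.1 502.7 205.4] jaw 1.153 turn 20.5deg j [ 1.09  0.3   1.52  0.    1.32 -0.07] gap 93.8 F [-0.1 -0.   0.5] row max 52mm
[0.0211, -0.043, -0.0191, -4.1, 0.0, -0.0]
[0.0211, -0.0416, -0.0221, -4.1, 0.0, -0.0]
[0.0211, -0.0399, -0.0251, -4.1, 0.0, -0.0]
[0.0211, -0.038, -0.0278, -4.1, 0.0, -0.0]
[0.0211, -0.0359, -0.0305, -4.1, 0.0, -0.0]
```

Emit:
{"name": "step_arm", "arguments": {"commands": [0.021,-0.043,-0.019,-4.1,0,0,0.094,0.021,-0.042,-0.022,-4.1,0,0,0.094,0.021,-0.04,-0.025,-4.1,0,0,0.094,0.021,-0.038,-0.028,-4.1,0,0,0.094,0.021,-0.036,-0.03,-4.1,0,0,0.094]}}

```text
clock: 2.33
eef_pos: [382.7, 327.3, 100.0]
eef_rot: [-0.903, 1.57, 0.61]
wrist_force: [0.5, 0.1, 0.3]
finger_gap: 94.0
```

```bash
python3 - <<'E'
from h import *
t=look('top');s=look('scene')
a=cv2.resize(t[270:390,140:260],(480,480));b=cv2.resize(s[120:260,420:560],(480,480))
cv2.imwrite('pics/close1.png',cv2.resize(np.hstack([a,b])[:,:,::-1],(800,400)))
E
python3 go.py 381 327 100 1.51 1
```

```text
t 2.42 pos [383.2 325.4  98.5] jaw 1.509 turn 0.0deg j [ 0.63  0.32  1.77 -0.    1.06 -0.88] gap 94.0 F [-0.7  0.5 -0.3] row max 3mm
[-0.0015, 0.0023, 0.0015, -0.0, -0.1, -0.1]
```

View pics/close1.png

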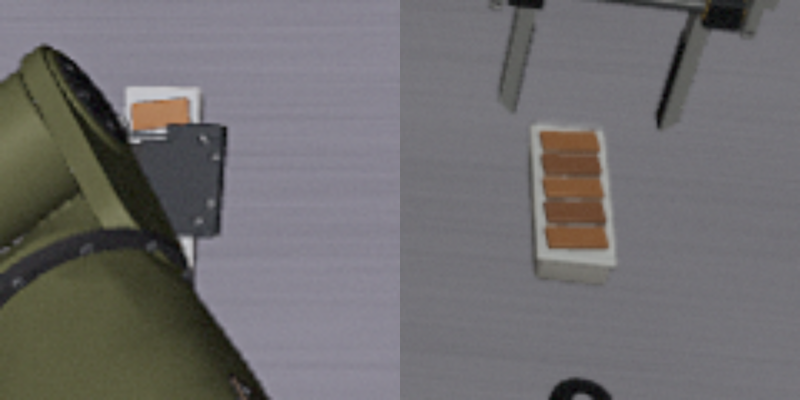

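The gripper straddles the tray in both views (tray at about (572,200) in the right half). I'll descend and grip.

Emit:
{"name": "step_arm", "arguments": {"commands": [0.035,0.002,0.001,0,0,0,0.094,0.035,0,0,0,0,0,0.094,0.023,0,0,0,0,0,0.094,0,0,0,0,0,0,0.094,0,0,0,0,0,0,0.045], "squeeze": 25}}

```text
clock: 3.05
eef_pos: [380.2, 330.2, 8.6]
eef_rot: [-0.852, 1.569, 0.659]
wrist_force: [-0.3, 0.5, 0.1]
finger_gap: 86.8
```

Emit:
{"name": "step_arm", "arguments": {"commands": [0,0,0,0,0,0,0.045,0,0,0,0,0,0,0.045,0,0,0,0,0,0,0.045,0,0,0,0,0,0,0.045]}}

```text
clock: 3.55
eef_pos: [380.0, 329.6, 7.7]
eef_rot: [-0.795, 1.57, 0.716]
wrist_force: [-0.6, -1.2, 2.5]
finger_gap: 54.2
```

Emit:
{"name": "step_arm", "arguments": {"commands": [-0.03,0,0,0,0,0,0.045,-0.05,0,0,0,0,0,0.045,-0.05,0,0,0,0,0,0.045,-0.02,0,0,0,0,0,0.045]}}

```text
clock: 4.05
eef_pos: [380.4, 330.0, 160.2]
eef_rot: [-0.87, 1.567, 0.641]
wrist_force: [-0.4, -0.2, -2.1]
finger_gap: 54.1
```

```bash
python3 go.py 537 -33 150 1.86 10
```

```text
t 4.05 pos [380.4 330.  160.2] jaw 1.511 turn 20.0deg j [ 0.64  0.24  1.71 -0.    1.19 -0.87] gap 54.1 F [-0.4 -0.2 -2.1] row max 40mm
[0.001, -0.0178, -0.0353, -2.0, 0.0, 0.0]
[0.001, -0.0166, -0.0359, -2.0, 0.0, 0.0]
[0.001, -0.0153, -0.0365, -2.0, 0.0, 0.0]
[0.001, -0.014, -0.037, -2.0, 0.0, 0.0]
[0.001, -0.0127, -0.0374, -2.0, 0.0, 0.0]
[0.001, -0.0114, -0.0379, -2.0, 0.0, 0.0]
[0.001, -0.0101, -0.0382, -2.0, 0.0, 0.0]
[0.001, -0.0087, -0.0386, -2.0, 0.0, 0.0]
[0.001, -0.0074, -0.0388, -2.0, 0.0, 0.0]
[0.001, -0.006, -0.0391, -2.0, 0.0, 0.0]
```

Emit:
{"name": "step_arm", "arguments": {"commands": [0.001,-0.018,-0.035,-2,0,0,0.045,0.001,-0.017,-0.036,-2,0,0,0.045,0.001,-0.015,-0.037,-2,0,0,0.045,0.001,-0.014,-0.037,-2,0,0,0.045,0.001,-0.013,-0.037,-2,0,0,0.045]}}

```text
clock: 4.68
eef_pos: [459.0, 146.8, 152.3]
eef_rot: [1.739, 1.57, -2.857]
wrist_force: [-0.7, -0.0, -0.8]
finger_gap: 54.1
```

Emit:
{"name": "step_arm", "arguments": {"commands": [0.001,-0.011,-0.038,-2,0,0,0.045,0.001,-0.01,-0.038,-2,0,0,0.045,0.001,-0.009,-0.039,-2,0,0,0.045,0.001,-0.007,-0.039,-2,0,0,0.045,0.001,-0.006,-0.039,-2,0,0,0.045]}}

```text
clock: 5.3
eef_pos: [536.7, -35.2, 147.2]
eef_rot: [1.117, 1.57, 2.978]
wrist_force: [0.8, 0.3, -2.0]
finger_gap: 53.9
```

```bash
sleep 0; python3 - <<'E'
from h import *
t=look('top');s=look('scene')
a=cv2.resize(t[190:330,250:450],(800,560));cv2.imwrite('pics/tr1.png',a[:,:,::-1])
E
python3 go.py 537 -33 36 1.86 4
```

```text
t 5.40 pos [537.1 -36.8 146.9] jaw 1.858 turn 0.1deg j [-0.14  0.33  1.62 -0.    1.19 -1.99] gap 54.0 F [-0.1  0.6 -1.2] row max 28mm
[0.0277, -0.0003, 0.0009, -0.0, -0.0, -0.0]
[0.0277, -0.0003, 0.0009, -0.0, -0.0, -0.0]
[0.0277, -0.0003, 0.0009, -0.0, -0.0, -0.0]
[0.0277, -0.0003, 0.0009, -0.0, -0.0, -0.0]
```

View pics/tr1.png

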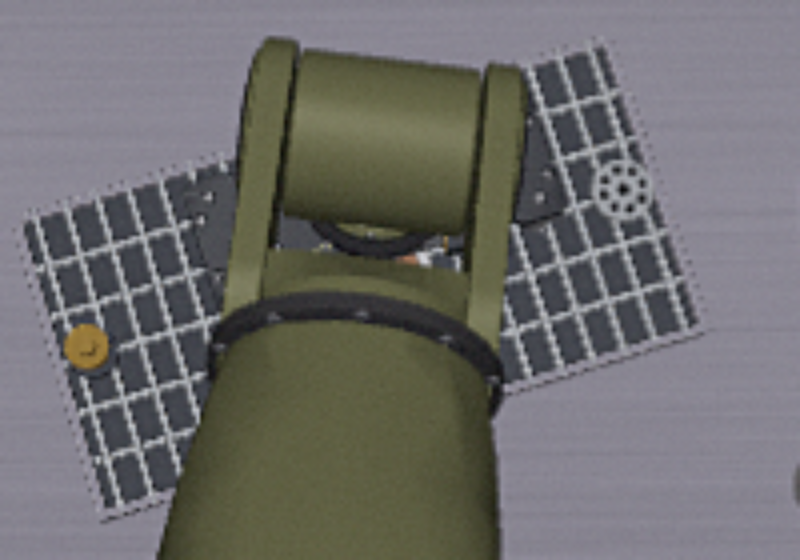

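The tray hangs over the rack, with the gripper parallel to the rack's length. Inlet and strainer are unobstructed at about (88,346) and (622,188). I'll lower it now.

Emit:
{"name": "step_arm", "arguments": {"commands": [0.04,0,0.003,0,0,0,0.045,0.04,0,0,0,0,0,0.045,0.025,0,0,0,0,0,0.045,0.006,0,0,0,0,0,0.045,0,0,0,0,0,0,0.045]}}

```text
clock: 6.02
eef_pos: [535.8, -30.9, 36.9]
eef_rot: [-1.939, 1.571, -0.079]
wrist_force: [0.2, 0.5, -2.5]
finger_gap: 54.3
```

```bash
python3 go.py 537 -33 33.5 1.86 1
```

```text
t 6.03 pos [535.8 -30.9  36.9] jaw 1.860 turn 0.0deg j [-0.13  0.47  1.71  0.    0.96 -1.99] gap 54.3 F [ 0.2  0.5 -2.5] row max 4mm
[0.0034, -0.0005, -0.0024, -0.0, -0.0, 0.0]
```

Emit:
{"name": "step_arm", "arguments": {"commands": [0.003,0,-0.002,0,0,0,0.045,0.001,0,0,0,0,0,0.045,0,0,0,0,0,0,0.07,0,0,0,0,0,0,0.07,0,0,0,0,0,0,0.07]}}

```text
clock: 6.65
eef_pos: [536.3, -33.0, 32.6]
eef_rot: [-1.935, 1.571, -0.076]
wrist_force: [0.3, 0.8, -0.1]
finger_gap: 69.7
```

Emit:
{"name": "step_arm", "arguments": {"commands": [-0.03,0,0,0,0,0,0.094,-0.05,0,0,0,0,0,0.094,-0.04,0,0,0,0,0,0.094]}}

```text
clock: 7.02
eef_pos: [536.3, -33.0, 154.3]
eef_rot: [-1.982, 1.57, -0.123]
wrist_force: [0.3, 0.0, 0.2]
finger_gap: 93.3
```

```bash
python3 go.py 409 -317 120 0.289 10
```

```text
t 7.03 pos [536.3 -33.  154.3] jaw 1.860 turn 90.0deg j [-0.13  0.32  1.62  0.    1.2  -1.99] gap 93.3 F [0.3 0.  0.2] row max 31mm
[0.0034, 0.0203, -0.0236, -9.0, -0.0, 0.0]
[0.0034, 0.0237, -0.0201, -9.0, -0.0, 0.0]
[0.0034, 0.0266, -0.0162, -9.0, -0.0, 0.0]
[0.0034, 0.0288, -0.0118, -9.0, -0.0, 0.0]
[0.0034, 0.0303, -0.0072, -9.0, -0.0, 0.0]
[0.0034, 0.031, -0.0023, -9.0, -0.0, 0.0]
[0.0034, 0.031, 0.0026, -9.0, -0.0, 0.0]
[0.0034, 0.0302, 0.0074, -9.0, -0.0, 0.0]
[0.0034, 0.0287, 0.012, -9.0, -0.0, 0.0]
[0.0034, 0.0265, 0.0164, -9.0, -0.0, 0.0]
```

```bash
python3 - <<'E'
s=open('go.py').read()
s=s.replace("# target:","""j6=s['joints'][5]+np.arctan2(y,x)-s['joints'][0]
d=min((d+k*np.pi for k in(-1,0,1)),key=lambda e:abs(j6-e)+.2*abs(e)); print('end j6 %.2f'%(j6-d))
# target:""");open('go.py','w').write(s)
E
python3 go.py 409 -317 120 0.289 10
```

```text
end j6 -0.95
t 7.03 pos [536.3 -33.  154.3] jaw 1.860 turn -90.0deg j [-0.13  0.32  1.62  0.    1.2  -1.99] gap 93.3 F [0.3 0.  0.2] row max 31mm
[0.0034, 0.0203, -0.0236, 9.0, 0.0, 0.0]
[0.0034, 0.0164, -0.0265, 9.0, 0.0, 0.0]
[0.0034, 0.012, -0.0287, 9.0, 0.0, 0.0]
[0.0034, 0.0074, -0.0302, 9.0, 0.0, 0.0]
[0.0034, 0.0026, -0.031, 9.0, 0.0, 0.0]
[0.0034, -0.0023, -0.031, 9.0, 0.0, 0.0]
[0.0034, -0.0072, -0.0303, 9.0, 0.0, 0.0]
[0.0034, -0.0118, -0.0288, 9.0, 0.0, 0.0]
[0.0034, -0.0162, -0.0266, 9.0, 0.0, 0.0]
[0.0034, -0.0201, -0.0237, 9.0, 0.0, 0.0]
```

Emit:
{"name": "step_arm", "arguments": {"commands": [0.003,0.02,-0.024,9,0,0,0.094,0.003,0.016,-0.026,9,0,0,0.094,0.003,0.012,-0.029,9,0,0,0.094,0.003,0.007,-0.03,9,0,0,0.094,0.003,0.003,-0.031,9,0,0,0.094]}}

```text
clock: 7.65
eef_pos: [472.8, -175.6, 137.4]
eef_rot: [-1.377, 1.571, -0.308]
wrist_force: [0.5, -1.0, -0.5]
finger_gap: 94.2
```

Emit:
{"name": "step_arm", "arguments": {"commands": [0.003,-0.002,-0.031,9,0,0,0.094,0.003,-0.007,-0.03,9,0,0,0.094,0.003,-0.012,-0.029,9,0,0,0.094,0.003,-0.016,-0.027,9,0,0,0.094,0.003,-0.02,-0.024,9,0,0,0.094]}}

```text
clock: 8.28
eef_pos: [408.1, -317.5, 122.4]
eef_rot: [-0.912, 1.571, -0.628]
wrist_force: [0.1, 0.6, 0.2]
finger_gap: 94.1
```

```bash
python3 - <<'E'
from fit import *
t=look('top');s=look('scene')
fit('tray',(140,54,34),26,[537,-33,.289])
fit('tray',(140,54,34),26,[537,-33,.289],cams=('top',))
fit('round_tub',*D['round_tub'],[408,-317,0],cams=('scene',))
fit('square_tub',*D['square_tub'],[570,-328,0.1])
a=cv2.resize(t[190:330,250:450],(560,392));b=cv2.resize(s[140:280,80:180],(280,392));cv2.imwrite('pics/p2.png',np.hstack([a,b])[:,:,::-1])
E
python3 go.py 409 -317 12 0.289 3
```

```text
tray [ 5.36038e+02 -3.43860e+01  2.74000e-01] 1-IoU 0.16 ['top', 'scene']
tray [ 5.37581e+02 -3.29330e+01  3.19000e-01] 1-IoU 0.15 ['top']
round_tub [ 4.07284e+02 -3.19776e+02  7.20000e-02] 1-IoU 0.14 ['scene']
square_tub [ 5.71169e+02 -3.30663e+02  2.69000e-01] 1-IoU 0.19 ['top', 'scene']
end j6 -0.95
t 8.68 pos [ 409.1 -315.9  122.6] jaw 0.291 turn -0.1deg j [-0.73  0.31  1.71  0.    1.12 -1.02] gap 93.7 F [-0.3 -0.4 -0.1] row max 37mm
[0.0369, -0.0003, -0.0001, 0.0, 0.0, 0.0]
[0.0369, -0.0003, -0.0001, 0.0, 0.0, 0.0]
[0.0369, -0.0003, -0.0001, 0.0, 0.0, 0.0]
```

View pics/p2.png

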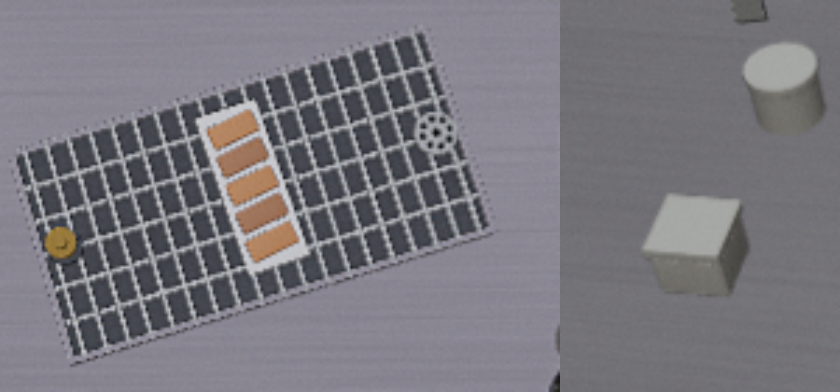

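The tray lies straight across the middle of the rack (centre about (252,185)). The tubs are where expected. I'll grip the round tub.

Emit:
{"name": "step_arm", "arguments": {"commands": [0.04,-0.003,0.001,0,0,0,0.094,0.04,0,0,0,0,0,0.094,0.03,0,0,0,0,0,0.094,0,0,0,0,0,0,0.094,0,0,0,0,0,0,0.045], "squeeze": 20}}

```text
clock: 9.3
eef_pos: [411.2, -319.4, 13.7]
eef_rot: [-1.025, 1.569, -0.735]
wrist_force: [0.2, 0.4, 1.0]
finger_gap: 87.1
```

Emit:
{"name": "step_arm", "arguments": {"commands": [0,0,0,0,0,0,0.045,0,0,0,0,0,0,0.045,0,0,0,0,0,0,0.045,0,0,0,0,0,0,0.045]}}

```text
clock: 9.8
eef_pos: [410.5, -319.3, 12.7]
eef_rot: [-1.052, 1.57, -0.763]
wrist_force: [-1.1, 1.3, 2.2]
finger_gap: 53.5
```

Emit:
{"name": "step_arm", "arguments": {"commands": [-0.03,0,0,0,0,0,0.045,-0.05,0,0,0,0,0,0.045,-0.05,0,0,0,0,0,0.045,-0.02,0,0,0,0,0,0.045]}}

```text
clock: 10.3
eef_pos: [411.0, -319.7, 165.3]
eef_rot: [-1.026, 1.567, -0.737]
wrist_force: [-0.1, -0.8, -1.0]
finger_gap: 53.6
```

```bash
python3 go.py 512 52 150 0.289 10
```

```text
end j6 -0.19
t 10.30 pos [ 411.  -319.7  165.3] jaw 0.289 turn -0.0deg j [-0.73  0.27  1.66 -0.    1.21 -1.02] gap 53.6 F [-0.1 -0.8 -1. ] row max 39mm
[0.0015, 0.0328, 0.0203, 0.0, 0.0, 0.0]
[0.0015, 0.0328, 0.0203, 0.0, 0.0, 0.0]
[0.0015, 0.0328, 0.0203, 0.0, 0.0, 0.0]
[0.0015, 0.0328, 0.0203, 0.0, 0.0, 0.0]
[0.0015, 0.0328, 0.0203, 0.0, 0.0, 0.0]
[0.0015, 0.0328, 0.0203, 0.0, 0.0, 0.0]
[0.0015, 0.0328, 0.0203, 0.0, 0.0, 0.0]
[0.0015, 0.0328, 0.0203, 0.0, 0.0, 0.0]
[0.0015, 0.0327, 0.0203, 0.0, 0.0, 0.0]
[0.0015, 0.0327, 0.0203, 0.0, 0.0, 0.0]
```

Emit:
{"name": "step_arm", "arguments": {"commands": [0.001,0.041,0.025,0,0,0,0.045,0.001,0.041,0.025,0,0,0,0.045,0.001,0.041,0.025,0,0,0,0.045,0.001,0.041,0.025,0,0,0,0.045,0.001,0.041,0.025,0,0,0,0.045]}}

```text
clock: 10.92
eef_pos: [472.0, -85.5, 157.4]
eef_rot: [2.283, 1.571, 2.572]
wrist_force: [0.8, 0.0, -1.4]
finger_gap: 53.6
```

Emit:
{"name": "step_arm", "arguments": {"commands": [0.002,0.041,0.025,0,0,0,0.045,0.002,0.041,0.025,0,0,0,0.045,0.002,0.041,0.026,0,0,0,0.045,0,0,0,0,0,0,0.045]}}

```text
clock: 11.42
eef_pos: [509.7, 54.9, 151.0]
eef_rot: [2.534, 1.57, 2.827]
wrist_force: [-0.3, -1.0, -1.4]
finger_gap: 53.6
```

```bash
python3 go.py 512 52 45 0.289 3
```

```text
end j6 -0.19
t 11.43 pos [509.7  54.9 151. ] jaw 0.293 turn -0.2deg j [ 0.04  0.27  1.69  0.    1.18 -0.26] gap 53.6 F [-0.3 -1.  -1.4] row max 35mm
[0.0353, -0.0012, 0.0005, 0.1, -0.0, -0.0]
[0.0353, -0.0012, 0.0005, 0.1, -0.0, -0.0]
[0.0353, -0.0011, 0.0005, 0.1, -0.0, -0.0]
```

Emit:
{"name": "step_arm", "arguments": {"commands": [0.04,-0.001,0.001,0,0,0,0.045,0.04,0,0,0,0,0,0.045,0.022,0,0,0,0,0,0.045,0.006,0,0,0,0,0,0.045,0,0,0,0,0,0,0.045]}}

```text
clock: 12.05
eef_pos: [511.0, 51.4, 43.9]
eef_rot: [-0.604, 1.571, -0.315]
wrist_force: [0.2, 0.5, -0.3]
finger_gap: 53.5
```

```bash
python3 go.py 512 52 38.5 0.289 1
```

```text
end j6 -0.19
t 12.05 pos [511.   51.4  43.9] jaw 0.289 turn 0.0deg j [ 0.03  0.42  1.77 -0.    0.95 -0.26] gap 53.5 F [ 0.2  0.5 -0.3] row max 6mm
[0.0054, 0.0003, 0.0011, -0.0, 0.0, 0.0]
```

Emit:
{"name": "step_arm", "arguments": {"commands": [0.004,0,0.001,0,0,0,0.045,0.001,0,0,0,0,0,0.045,0,0,0,0,0,0,0.07,0,0,0,0,0,0,0.075,0,0,0,0,0,0,0.075]}}

```text
clock: 12.68
eef_pos: [511.9, 52.1, 38.6]
eef_rot: [-0.311, 1.571, -0.022]
wrist_force: [-0.2, 0.2, 0.6]
finger_gap: 74.9
```

Emit:
{"name": "step_arm", "arguments": {"commands": [-0.03,0,0,0,0,0,0.09,-0.05,0,0,0,0,0,0.094,-0.03,0,0,0,0,0,0.094]}}

```text
clock: 13.05
eef_pos: [512.3, 52.2, 150.8]
eef_rot: [-0.256, 1.569, 0.033]
wrist_force: [-0.3, 0.3, -0.4]
finger_gap: 94.0
```

```bash
python3 go.py 571 -330 130 0.15 9; python3 - <<'E'
from h import *
t=look('top');look('scene')
for c in('top','scene'):
  for r in manip.outline_of('square_tub',c)[:1]:
    k=max(cv2.findContours(r['pixels'].astype(np.uint8),0,2)[0],key=cv2.contourArea)
    p=cv2.approxPolyDP(k,3,True)[:,0,::-1]; print(c,r['score'],p.tolist(),pix2w(c,p,45)[:,:2].round().tolist())
cv2.imwrite('pics/sq.png',cv2.resize(t[210:260,435:485],(600,600),interpolation=cv2.INTER_CUBIC)[:,:,::-1])
E
```

```text
end j6 -0.67
t 13.05 pos [512.3  52.2 150.8] jaw 0.289 turn -8.0deg j [ 0.03  0.27  1.69  0.    1.18 -0.26] gap 94.0 F [-0.3  0.3 -0.4] row max 43mm
[0.0023, -0.0426, -0.0059, 0.9, 0.0, 0.0]
[0.0023, -0.0426, -0.0052, 0.9, 0.0, 0.0]
[0.0023, -0.0427, -0.0045, 0.9, 0.0, 0.0]
[0.0023, -0.0428, -0.0039, 0.9, 0.0, 0.0]
[0.0023, -0.0428, -0.0032, 0.9, 0.0, 0.0]
[0.0023, -0.0429, -0.0026, 0.9, 0.0, 0.0]
[0.0023, -0.0429, -0.0019, 0.9, 0.0, 0.0]
[0.0023, -0.0429, -0.0012, 0.9, 0.0, 0.0]
[0.0023, -0.043, -0.0006, 0.9, 0.0, 0.0]
top 0.57 [[162, 295], [179, 298], [175, 339], [160, 338]] [[771.0, 71.0], [729.0, 64.0], [737.0, -35.0], [775.0, -34.0]]
scene 0.67 [[209, 118], [227, 110], [241, 115], [245, 140], [231, 147], [212, 144]] [[547.0, -355.0], [594.0, -354.0], [626.0, -333.0], [630.0, -286.0], [596.0, -283.0], [550.0, -304.0]]
```

View pics/sq.png

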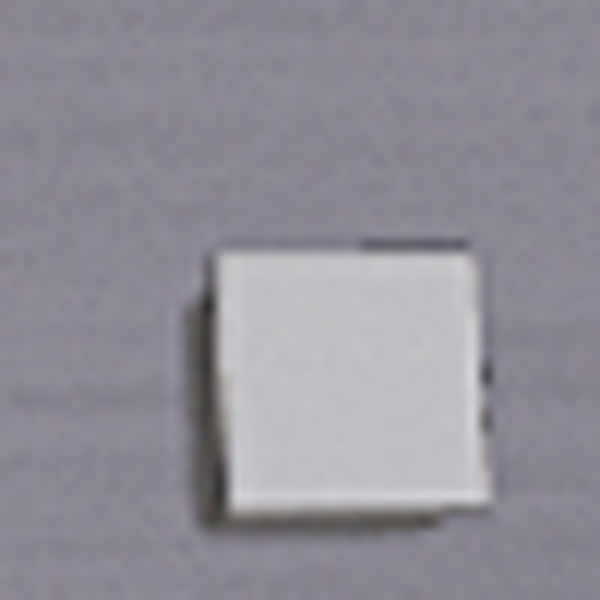

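```bash
python3 -c "
from h import *
p=pix2w('top',[[210+252/12,435+215/12],[210+252/12,435+475/12],[210+500/12,435+490/12],[210+505/12,435+230/12]],45)[:,:2];print(p.round(),p.mean(0))"; python3 go.py 571 -331 130 0.04 8
```

```text
[[ 596. -304.]
 [ 595. -356.]
 [ 545. -356.]
 [ 545. -304.]] [ 570.06046936 -329.95801267]
end j6 -0.57
t 13.25 pos [511.7  52.1 148.2] jaw 0.289 turn -14.3deg j [ 0.03  0.28  1.69 -0.    1.17 -0.26] gap 93.9 F [0.  0.5 0.3] row max 49mm
[0.0023, -0.048, -0.0066, 1.8, 0.0, 0.0]
[0.0023, -0.0482, -0.0051, 1.8, 0.0, 0.0]
[0.0023, -0.0483, -0.0036, 1.8, 0.0, 0.0]
[0.0023, -0.0484, -0.002, 1.8, 0.0, 0.0]
[0.0023, -0.0485, -0.0005, 1.8, 0.0, 0.0]
[0.0023, -0.0484, 0.001, 1.8, 0.0, 0.0]
[0.0023, -0.0484, 0.0025, 1.8, 0.0, 0.0]
[0.0023, -0.0483, 0.004, 1.8, 0.0, 0.0]
```

Edges of the square tub are parallel to the axes, with its centre near (570,-330).

Emit:
{"name": "step_arm", "arguments": {"commands": [0.002,-0.048,-0.007,2,0,0,0.094,0.002,-0.048,-0.005,2,0,0,0.094,0.002,-0.048,-0.004,2,0,0,0.094,0.002,-0.048,-0.002,2,0,0,0.094,0.002,-0.048,0,2,0,0,0.094]}}

```text
clock: 13.88
eef_pos: [546.0, -187.7, 136.7]
eef_rot: [2.622, 1.568, 2.735]
wrist_force: [0.7, 0.7, 0.7]
finger_gap: 93.9
```

Emit:
{"name": "step_arm", "arguments": {"commands": [0.002,-0.048,0.001,2,0,0,0.094,0.002,-0.048,0.003,2,0,0,0.094,0.002,-0.048,0.004,2,0,0,0.094,0,0,0,0,0,0,0.094,0,0,0,0,0,0,0.094]}}

```text
clock: 14.5
eef_pos: [565.6, -328.5, 131.0]
eef_rot: [2.482, 1.568, 2.492]
wrist_force: [0.0, 0.6, -0.3]
finger_gap: 94.1
```

```bash
python3 go.py 570.5 -330 12.5 0.01 4
```

```text
end j6 -0.53
t 14.50 pos [ 565.6 -328.5  131. ] jaw 0.010 turn -0.0deg j [-0.58  0.6   1.27  0.    1.27 -0.59] gap 94.1 F [ 0.   0.6 -0.3] row max 30mm
[0.0296, -0.0004, 0.0013, 0.0, -0.0, -0.0]
[0.0296, -0.0004, 0.0013, 0.0, -0.0, -0.0]
[0.0296, -0.0004, 0.0013, 0.0, -0.0, -0.0]
[0.0296, -0.0004, 0.0012, 0.0, -0.0, -0.0]
```

Emit:
{"name": "step_arm", "arguments": {"commands": [0.04,-0.001,0.005,0,0,0,0.094,0.04,0,0,0,0,0,0.094,0.03,0,0,0,0,0,0.094,0.008,0,0,0,0,0,0.094,0,0,0,0,0,0,0.094]}}

```text
clock: 15.12
eef_pos: [571.3, -329.7, 15.0]
eef_rot: [-0.421, 1.571, -0.41]
wrist_force: [-0.8, 0.2, 1.0]
finger_gap: 93.9
```

Emit:
{"name": "step_arm", "arguments": {"commands": [0,0,0,0,0,0,0.045,0,0,0,0,0,0,0.045,0,0,0,0,0,0,0.045,0,0,0,0,0,0,0.045,0,0,0,0,0,0,0.045]}}

```text
clock: 15.75
eef_pos: [571.0, -330.3, 14.6]
eef_rot: [-0.386, 1.571, -0.376]
wrist_force: [-0.4, -0.2, 0.5]
finger_gap: 51.9
```

Emit:
{"name": "step_arm", "arguments": {"commands": [-0.03,0,0,0,0,0,0.045,-0.05,0,0,0,0,0,0.045,-0.05,0,0,0,0,0,0.045,-0.01,0,0,0,0,0,0.045]}}

```text
clock: 16.25
eef_pos: [572.0, -330.9, 158.2]
eef_rot: [-0.589, 1.565, -0.579]
wrist_force: [-0.3, -0.4, -0.7]
finger_gap: 51.7
```

```bash
python3 go.py 562 -117 150 0.289 5
```

```text
end j6 -0.49
t 16.25 pos [ 572.  -330.9  158.2] jaw 0.010 turn 16.0deg j [-0.58  0.58  1.23  0.    1.32 -0.59] gap 51.7 F [-0.3 -0.4 -0.7] row max 43mm
[0.0015, 0.0428, -0.0016, -3.2, 0.0, 0.0]
[0.0015, 0.0428, 0.0008, -3.2, 0.0, 0.0]
[0.0016, 0.0427, 0.0032, -3.2, 0.0, 0.0]
[0.0016, 0.0425, 0.0056, -3.2, 0.0, 0.0]
[0.0016, 0.0421, 0.0079, -3.2, 0.0, 0.0]
```

Emit:
{"name": "step_arm", "arguments": {"commands": [0.001,0.043,-0.002,-3.2,0,0,0.045,0.002,0.043,0.001,-3.2,0,0,0.045,0.002,0.043,0.003,-3.2,0,0,0.045,0.002,0.042,0.006,-3.2,0,0,0.045,0.001,0.042,0.008,-3.2,0,0,0.045]}}

```text
clock: 16.88
eef_pos: [560.4, -114.7, 145.1]
eef_rot: [2.567, 1.569, 2.857]
wrist_force: [0.3, 0.7, -0.8]
finger_gap: 51.6
```

Emit:
{"name": "step_arm", "arguments": {"commands": [0,0,0,0,0,0,0.045,0.03,0,0,0,0,0,0.045,0.03,0,0,0,0,0,0.045,0,0,0,0,0,0,0.045]}}

```text
clock: 17.38
eef_pos: [559.7, -116.5, 84.0]
eef_rot: [2.603, 1.566, 2.891]
wrist_force: [0.2, 0.6, -0.3]
finger_gap: 51.8
```

```bash
python3 go.py 562 -117 45 0.289 2
```

```text
end j6 -0.49
t 17.38 pos [ 559.7 -116.5   84. ] jaw 0.288 turn 0.1deg j [-0.27  0.48  1.58 -0.    1.09 -0.56] gap 51.8 F [ 0.2  0.6 -0.3] row max 20mm
[0.0195, -0.0006, 0.0011, -0.0, -0.1, -0.1]
[0.0195, -0.0006, 0.0011, -0.0, -0.1, -0.1]
```

Emit:
{"name": "step_arm", "arguments": {"commands": [0.02,0,0.002,0,0,0,0.045,0.018,0,0,0,0,0,0.045,0.003,0,0,0,0,0,0.045,0,0,0,0,0,0,0.045]}}

```text
clock: 17.88
eef_pos: [563.2, -115.7, 45.9]
eef_rot: [-0.593, 1.57, -0.304]
wrist_force: [0.1, 0.7, -1.2]
finger_gap: 51.8
```

Emit:
{"name": "step_arm", "arguments": {"commands": [0.002,0,0,0,0,0,0.045,0,0,0,0,0,0,0.045]}}

```text
clock: 18.12
eef_pos: [563.1, -115.6, 43.7]
eef_rot: [-0.586, 1.57, -0.297]
wrist_force: [0.2, 0.7, -1.2]
finger_gap: 51.9
```

Emit:
{"name": "step_arm", "arguments": {"commands": [0.003,0,0,0,0,0,0.045,0.001,0,0,0,0,0,0.045,0,0,0,0,0,0,0.07,0,0,0,0,0,0,0.075,0,0,0,0,0,0,0.075]}}

```text
clock: 18.75
eef_pos: [563.0, -115.6, 39.3]
eef_rot: [2.505, 1.571, 2.794]
wrist_force: [-0.3, -0.1, -0.4]
finger_gap: 74.2
```

Emit:
{"name": "step_arm", "arguments": {"commands": [-0.03,0,0,0,0,0,0.09,-0.05,0,0,0,0,0,0.094,-0.04,0,0,0,0,0,0.094]}}

```text
clock: 19.12
eef_pos: [563.1, -115.6, 161.3]
eef_rot: [-0.517, 1.57, -0.228]
wrist_force: [0.4, -0.6, -0.6]
finger_gap: 93.8
```

```bash
python3 go.py 580 318 140 0.0 10
```

```text
end j6 0.50
t 19.12 pos [ 563.1 -115.6  161.3] jaw 0.289 turn -16.6deg j [-0.27  0.39  1.5   0.    1.25 -0.56] gap 93.8 F [ 0.4 -0.6 -0.6] row max 43mm
[0.0021, 0.0411, 0.014, 1.7, 0.0, 0.0]
[0.0021, 0.0415, 0.0128, 1.7, 0.0, 0.0]
[0.0021, 0.0418, 0.0116, 1.7, 0.0, 0.0]
[0.0021, 0.0421, 0.0104, 1.7, 0.0, 0.0]
[0.0021, 0.0424, 0.0091, 1.7, 0.0, 0.0]
[0.0021, 0.0427, 0.0079, 1.7, 0.0, 0.0]
[0.0021, 0.0429, 0.0067, 1.7, 0.0, 0.0]
[0.0021, 0.043, 0.0054, 1.7, 0.0, 0.0]
[0.0021, 0.0432, 0.0042, 1.7, 0.0, 0.0]
[0.0021, 0.0433, 0.0029, 1.7, 0.0, 0.0]
```

```bash
python3 go.py 580 318 140 0.289 10 | head -3
```

```text
end j6 0.21
t 19.12 pos [ 563.1 -115.6  161.3] jaw 0.289 turn -0.0deg j [-0.27  0.39  1.5   0.    1.25 -0.56] gap 93.8 F [ 0.4 -0.6 -0.6] row max 43mm
[0.0021, 0.0411, 0.014, 0.0, 0.0, 0.0]
```

Emit:
{"name": "step_arm", "arguments": {"commands": [0,0.041,0.014,0,0,0,0.094,0,0.041,0.014,0,0,0,0.094,0,0.041,0.014,0,0,0,0.094,0,0.041,0.014,0,0,0,0.094,0,0.041,0.014,0,0,0,0.094]}}

```text
clock: 19.75
eef_pos: [571.6, 102.3, 159.4]
eef_rot: [-0.04, 1.571, 0.249]
wrist_force: [1.2, -0.3, 0.3]
finger_gap: 94.4
```

Emit:
{"name": "step_arm", "arguments": {"commands": [0.002,0.041,0.014,0,0,0,0.094,0.004,0.041,0.014,0,0,0,0.094,0.005,0.041,0.014,0,0,0,0.094,0.005,0.041,0.014,0,0,0,0.094,0.005,0.041,0.014,0,0,0,0.094]}}

```text
clock: 20.38
eef_pos: [580.2, 318.8, 138.2]
eef_rot: [-2.84, 1.571, -2.551]
wrist_force: [0.5, -0.5, -0.1]
finger_gap: 93.9
```

```bash
python3 - <<'E'
from fit import *
t=look('top','t3');s=look('scene')
C=[537,-33,.289]
fit('rack',(190,380,26),0,C,hull=True,cams=('top',))
fit('tray',(140,54,34),26,C);fit('round_tub',(54,45),26,[512,52,0]);fit('square_tub',(52,52,45),26,[563,-115,.28])
fit('logger',*D['logger'],[580,318,0],cams=('scene',))
a=cv2.resize(t[190:330,250:450],(400,280));b=cv2.resize(s[170:300,170:420],(400,208))
c=cv2.resize(s[200:300,430:530],(280,280));cv2.imwrite('pics/p3.png',np.hstack([np.vstack([a,b]),np.vstack([c,np.zeros((208,280,3),np.uint8)])])[:,:,::-1])
E
python3 go.py 580 318 6 0.289 3
```

```text
rack [ 5.37469e+02 -3.31970e+01  2.87000e-01] 1-IoU 0.01 ['top']
tray [ 5.36586e+02 -3.34610e+01  2.92000e-01] 1-IoU 0.16 ['top', 'scene']
round_tub [ 5.0871e+02  5.2824e+01 -1.2000e-02] 1-IoU 0.22 ['top', 'scene']
square_tub [ 5.62123e+02 -1.15939e+02  2.58000e-01] 1-IoU 0.18 ['top', 'scene']
logger [581.466 318.249   0.   ] 1-IoU 0.17 ['scene']
end j6 0.21
t 20.88 pos [580.6 316.5 138.8] jaw 0.288 turn 0.1deg j [ 0.44  0.6   1.24 -0.    1.29  0.16] gap 93.8 F [ 0.3 -1.1 -0.4] row max 44mm
[0.0443, 0.0005, -0.0001, -0.0, 0.0, 0.0]
[0.0443, 0.0005, -0.0001, -0.0, 0.0, 0.0]
[0.0443, 0.0005, -0.0001, -0.0, 0.0, 0.0]
```

View pics/p3.png

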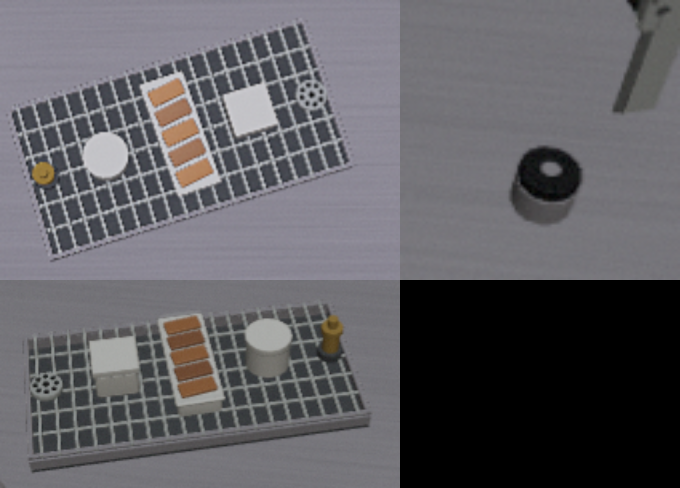

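Row confirmed: inlet (43,173), round tub (105,156), tray (180,130), square tub (250,110) and strainer (312,95). Everything is upright. Next is the logger.

Emit:
{"name": "step_arm", "arguments": {"commands": [0.045,0.001,0,0,0,0,0.094,0.045,0,0,0,0,0,0.094,0.035,0,0,0,0,0,0.094,0.007,0,0,0,0,0,0.094,0,0,0,0,0,0,0.094]}}

```text
clock: 21.5
eef_pos: [580.5, 318.2, 7.4]
eef_rot: [0.146, 1.57, 0.434]
wrist_force: [-0.8, -0.2, 0.9]
finger_gap: 93.5
```

Emit:
{"name": "step_arm", "arguments": {"commands": [0,0,0,0,0,0,0.03,0,0,0,0,0,0,0.03,0,0,0,0,0,0,0.03,0,0,0,0,0,0,0.03,0,0,0,0,0,0,0.03]}}

```text
clock: 22.12
eef_pos: [580.0, 318.3, 6.5]
eef_rot: [0.836, 1.571, 1.125]
wrist_force: [0.2, 0.1, -0.1]
finger_gap: 47.4
```

Emit:
{"name": "step_arm", "arguments": {"commands": [0,0,0,0,0,0,0.03,-0.03,0,0,0,0,0,0.03,-0.05,0,0,0,0,0,0.03,-0.05,0,0,0,0,0,0.03,-0.04,0,0,0,0,0,0.03]}}

```text
clock: 22.75
eef_pos: [580.0, 318.3, 178.6]
eef_rot: [0.146, 1.57, 0.435]
wrist_force: [-0.3, 0.6, -1.9]
finger_gap: 39.4
```

```bash
python3 go.py 537 -33 165 0.289 8 | head -3
```

```text
end j6 -0.35
t 22.75 pos [580.  318.3 178.6] jaw 0.289 turn -0.0deg j [ 0.45  0.57  1.2  -0.    1.37  0.16] gap 39.4 F [-0.3  0.6 -1.9] row max 44mm
[0.0017, -0.0406, -0.0177, 0.0, 0.0, -0.0]
```

Emit:
{"name": "step_arm", "arguments": {"commands": [0,-0.041,-0.018,0,0,0,0.03,0,-0.041,-0.018,0,0,0,0.03,0,-0.041,-0.018,0,0,0,0.03,0,-0.041,-0.018,0,0,0,0.03,0,-0.041,-0.018,0,0,0,0.03]}}

```text
clock: 23.38
eef_pos: [551.7, 94.8, 176.4]
eef_rot: [-2.937, 1.571, -2.648]
wrist_force: [0.3, -0.2, -0.8]
finger_gap: 39.6
```

Emit:
{"name": "step_arm", "arguments": {"commands": [0,-0.04,-0.018,0,0,0,0.03,0,-0.04,-0.017,0,0,0,0.03,0,-0.04,-0.017,0,0,0,0.03,0,0,0,0,0,0,0.03,0,0,0,0,0,0,0.03]}}

```text
clock: 24.0
eef_pos: [536.6, -33.4, 176.4]
eef_rot: [1.655, 1.571, 1.944]
wrist_force: [-0.1, 0.9, -1.6]
finger_gap: 39.4
```

```bash
python3 - <<'E'
from fit import *
s=look('scene');z=manip.read_state()['eef_pos'][2]-6.5
try: fit('logger',(40,32),z,[537,-33,0],cams=('scene',))
except Exception as e: print(e)
cv2.imwrite('pics/p4.png',cv2.resize(s[120:290,180:420],(720,510))[:,:,::-1])
E
python3 go.py 537 -33 72 0.289 3
```

```text
logger [ 5.40236e+02 -3.33600e+01  5.00000e-02] 1-IoU 0.62 ['scene']
end j6 -0.35
t 24.10 pos [536.6 -32.8 176.4] jaw 0.290 turn -0.1deg j [-0.13  0.3   1.59  0.    1.25 -0.42] gap 40.0 F [ 0.3 -0.8 -0.8] row max 35mm
[0.0348, -0.0001, 0.0001, 0.0, -0.0, -0.0]
[0.0348, -0.0001, 0.0001, 0.0, -0.0, -0.0]
[0.0348, -0.0001, 0.0001, 0.0, -0.0, -0.0]
```

View pics/p4.png

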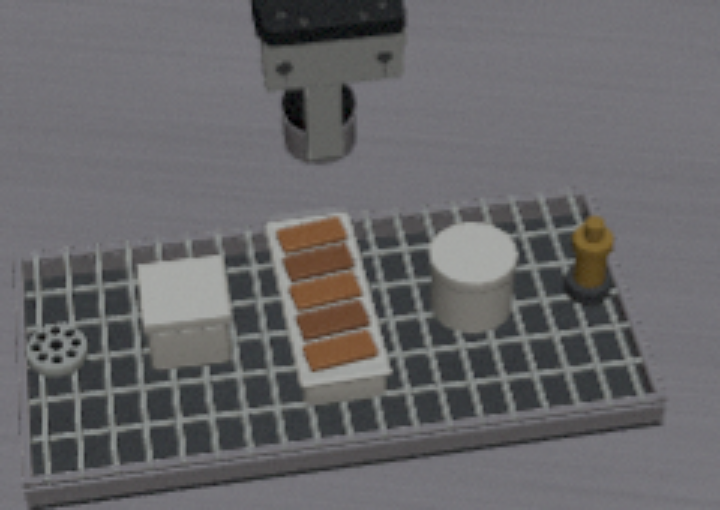

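The logger is held upright at (320,125), with the fingertips reaching almost to its base. Lowering it.

Emit:
{"name": "step_arm", "arguments": {"commands": [0.04,0,0,0,0,0,0.03,0.04,0,0,0,0,0,0.03,0.02,0,0,0,0,0,0.03,0.004,0,0,0,0,0,0.03,0,0,0,0,0,0,0.03]}}

```text
clock: 24.72
eef_pos: [536.9, -33.3, 73.1]
eef_rot: [-0.399, 1.57, -0.109]
wrist_force: [-0.5, -0.4, -1.0]
finger_gap: 39.6
```

```bash
python3 go.py 537 -33 66.5 0.289 1
```

```text
end j6 -0.35
t 24.73 pos [536.9 -33.3  73.1] jaw 0.290 turn -0.0deg j [-0.13  0.42  1.69  0.    1.03 -0.42] gap 39.6 F [-0.5 -0.4 -1. ] row max 7mm
[0.0066, 0.0002, 0.0001, 0.0, 0.0, 0.0]
```

Emit:
{"name": "step_arm", "arguments": {"commands": [0.002,0,0,0,0,0,0.03,0.002,0,0,0,0,0,0.03,0.001,0,0,0,0,0,0.03,0,0,0,0,0,0,0.03]}}

```text
clock: 25.22
eef_pos: [536.6, -33.7, 67.5]
eef_rot: [-0.954, 1.571, -0.665]
wrist_force: [0.4, -0.6, -1.3]
finger_gap: 39.5
```

Emit:
{"name": "step_arm", "arguments": {"commands": [0.001,0,0,0,0,0,0.03,0,0,0,0,0,0,0.03]}}

```text
clock: 25.48
eef_pos: [536.6, -33.7, 66.4]
eef_rot: [-0.32, 1.571, -0.031]
wrist_force: [-0.1, 0.1, -2.1]
finger_gap: 39.9
```

Emit:
{"name": "step_arm", "arguments": {"commands": [0.001,0,0,0,0,0,0.03,0,0,0,0,0,0,0.03,0,0,0,0,0,0,0.03]}}

```text
clock: 25.85
eef_pos: [536.6, -33.7, 66.4]
eef_rot: [-0.756, 1.57, -0.467]
wrist_force: [-5.5, -0.1, 11.2]
finger_gap: 39.6
```

Contact (11 N up). Releasing and rising.

Emit:
{"name": "step_arm", "arguments": {"commands": [-0.001,0,0,0,0,0,0.03,0,0,0,0,0,0,0.05,0,0,0,0,0,0,0.06,0,0,0,0,0,0,0.06]}}

```text
clock: 26.35
eef_pos: [536.6, -33.7, 66.4]
eef_rot: [3.134, 1.571, -2.86]
wrist_force: [1.5, 0.5, -0.5]
finger_gap: 59.7
```

Emit:
{"name": "step_arm", "arguments": {"commands": [-0.03,0,0,0,0,0,0.06,-0.05,0,0,0,0,0,0.08,-0.05,0,0,0,0,0,0.08]}}

```text
clock: 26.72
eef_pos: [536.3, -33.7, 197.8]
eef_rot: [2.738, 1.57, 3.027]
wrist_force: [1.3, -0.3, 0.8]
finger_gap: 77.0
```

Emit:
{"name": "step_arm", "arguments": {"commands": [0,0.045,-0.03,0,0,0,0.08,0,0.045,-0.03,0,0,0,0.08,0,0.045,-0.03,0,0,0,0.08,0,0.045,-0.03,0,0,0,0.08,0,0.045,-0.03,0,0,0,0.08]}}

```text
clock: 27.35
eef_pos: [327.2, 139.9, 196.5]
eef_rot: [0.183, 1.57, 0.472]
wrist_force: [0.4, 0.9, 1.1]
finger_gap: 79.8
```

```bash
python3 - <<'E'
from fit import *
t=look('top');s=look('scene')
C=[537,-33,.289]
fit('tray',(140,54,34),26,C);fit('round_tub',(54,45),26,[512,52,0]);fit('square_tub',(52,52,45),26,[563,-115,.28])
fit('logger',(40,32),60,[537,-33,0])
for n,g in dict(jar=[763,192,0],bowl=[756,-230,0],thermometer=[761,17,0]).items(): fit(n,*D[n],g)
a=cv2.resize(t[190:330,250:450],(600,420));b=cv2.resize(s[120:380,80:480],(600,390));cv2.imwrite('pics/p5.png',cv2.resize(np.vstack([a,b]),(444,600))[:,:,::-1])
print(manip.read_state()['eef_pos'])
E
```

```text
tray [ 5.3843e+02 -3.3478e+01  2.9100e-01] 1-IoU 0.35 ['top', 'scene']
round_tub [ 5.11095e+02  5.27290e+01 -1.50000e-02] 1-IoU 0.15 ['top', 'scene']
square_tub [ 5.62607e+02 -1.16016e+02  2.80000e-01] 1-IoU 0.16 ['top', 'scene']
logger [ 5.31891e+02 -3.49980e+01  4.30000e-02] 1-IoU 0.57 ['top', 'scene']
jar [7.63922e+02 1.92060e+02 6.10000e-02] 1-IoU 0.20 ['top', 'scene']
bowl [ 7.58123e+02 -2.29168e+02 -3.10000e-02] 1-IoU 0.26 ['top', 'scene']
thermometer [7.63249e+02 1.73360e+01 2.70000e-02] 1-IoU 0.12 ['top', 'scene']
[328.72243385 139.10430105 196.38245322]
```

View pics/p5.png

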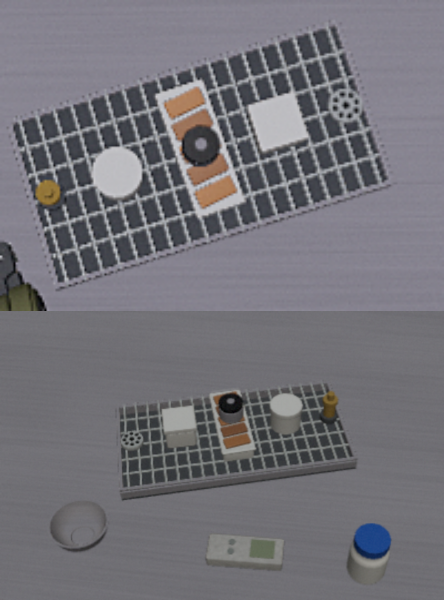

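```bash
python3 -c "
from h import *
print(pix2w('top',[[190+145/2.22,250+201/2.22]],92),pix2w('scene',[[120+(403-311)/1.11,80+231/1.11]],92))
print(manip.read_state()['qd'].round(3)); print(manip.sign_off())"
```

```text
[[533.81475303 -34.49317174  92.        ]] [[542.712555   -32.50899482  92.        ]]
[ 0.003 -0.001  0.002 -0.     0.001  0.001]
the job is handed in; nothing more can be done
None
```

The rack is loaded as asked and the job is handed in, at about 28 s on the robot's clock out of the 106 s allowed. The hand-in gives no verdict. I placed the tray across the middle, then the round tub on the inlet side and the square tub on the strainer side, and the logger on the lid last.

| Check after the last move | Result | Limit |
|---|---|---|
| Tray from the rack's centre | about 1 mm | 15 mm |
| Tray off straight across | under 0.01 rad | 0.21 rad |
| Tubs from the centre line | about 2 mm | 15 mm |
| Tubs to tray | 86–90 mm | 108 mm |
| Tubs to their own end fittings | 75–79 mm | 92 mm |
| Logger from the tray's middle | about 4–6 mm | 13 mm |

- **Bystanders:** the jar, bowl and thermometer fits moved by less than 3 mm, which is within measuring noise.
- **Upright and clear:** everything looks upright in the last picture, and the arm was well clear of it.
- **Logger check disagreed:** the automatic outline fit for the logger was poor (1-IoU 0.57). I relied on the cap's centre read from the picture instead. The two cameras put it about 9 mm apart, on opposite sides of the tray's middle, and the release position agrees with their average.

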